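Sort lock cylinders by finish into a case and snap it shut

TASK

Put the three reworked lock cylinders away in the open storage case by finish: the two brass ones in the yellow bin and the silver one in the grey bin, each standing upright on its round face as it stands now. Then swing the clear lid down and press its front edge until the red catch snaps over it, leaving the other things on the bench undisturbed.

Things in the scene. Friction and masses are not known exactly. Their poses are not given: they have to be found in the camera images.
- brass_a_mid (a point): brass (yellow) rim-lock cylinder, 64 mm tall, standing on its round face (flange 35 mm across, 8 mm thick) on the mat; barrel 29 mm across from 8 to 42 mm above the underside, then a flat brass-coloured tailpiece 8 x 2 mm up to 64 mm. Point: on the axis, 32 mm above the underside (half-way up); z along the axis, up. 0.1 kg. Grasp the barrel's upper half
- brass_b_mid (a point): brass (yellow) rim-lock cylinder, 64 mm tall, standing on its round face (flange 35 mm across, 8 mm thick) on the mat; barrel 29 mm across from 8 to 42 mm above the underside, then a flat brass-coloured tailpiece 8 x 2 mm up to 64 mm. Point: on the axis, 32 mm above the underside (half-way up); z along the axis, up. 0.1 kg. Grasp the barrel's upper half
- silver_mid (a point): silver (satin chrome) rim-lock cylinder, 64 mm tall, standing on its round face (flange 35 mm across, 8 mm thick) on the mat; barrel 29 mm across from 8 to 42 mm above the underside, then a flat brass-coloured tailpiece 8 x 2 mm up to 64 mm. Point: on the axis, 32 mm above the underside (half-way up); z along the axis, up. 0.1 kg. Grasp the barrel's upper half
- yellow_bin: open yellow bin for the brass cylinders, 80 (x) x 91 (y) mm outside, 18 mm high, walls and floor 2 mm thick, so 76 x 87 mm inside; fixed in the case. Origin: centre of its underside, 3 mm above the bench; its inner floor is 2 mm and its rim 18 mm above the origin. x, y as the case's. The two bins may stand either way round
- grey_bin: open light grey bin for the silver cylinders, 80 (x) x 91 (y) mm outside, 18 mm high, walls and floor 2 mm thick, so 76 x 87 mm inside; fixed in the case. Origin: centre of its underside, 3 mm above the bench; its inner floor is 2 mm and its rim 18 mm above the origin. x, y as the case's. The two bins may stand either way round
- case: dark storage case fixed to the bench, 90 (x) x 194 (y) mm, tray walls 24 mm high, holding the two bins side by side along y. Origin: centre of its underside on the bench; x points away from the robot to the hinge side, y to the left, z up; its yaw varies. The red catch is in the middle of its front (-x) side
- case_lid (a joint): opening angle of the case's clear lid, rad: 0 shut, starts at 1.6 to 1.82 (open, leaning back), at most 1.95. The stiff hinge (0.11 N m friction) keeps it where it is left; it can be pulled over by its lips or pushed over from behind. In the last 0.11 rad it meets the catch and must be pressed down at its front edge, about 5 to 10 N, until it snaps to 0; else it stays at about 0.1
- lid_hinge (a point): middle of the lid's hinge line, on the case: 48 mm behind (+x of) the case's origin, 25 mm above the bench; the hinge line runs along the case's y
- lid_lip (a point): outer end, mid-thickness, of the left of two grey grip lips on the lid's front wall, moving with the lid. When shut the lips stick out level 14 mm to the front (-x), 6 mm thick, lower faces 2 mm above the lid's rim, each 60 mm long (y), centres 53 mm left and right of the case's middle; this point is then 107 mm in front of the hinge line and 5 mm above it. With the lid open they stand up on top
- lid_edge (a point): middle of the lid's outer front top edge, moving with the lid: when shut 93 mm in front (-x) of the hinge line and 57 mm above it, so 82 mm above the bench. The lid is a clear shell with grey edges, 90 (x) x 194 (y) mm and 57 mm deep outside, walls 3 mm, 0.13 kg
- case_catch (a joint): outward swing of the red catch in rad, a spring tongue 24 mm wide in the middle of the case's front: 0 at rest; the lid's nib pushes it out to about 0.07 as it passes, then it springs back to 0 and holds the lid
- bench_mat: dark green mat fixed on the bench, 200 (x) x 190 (y) x 3 mm, on which the three cylinders stand 7 cm or more apart. Origin: centre of its underside; its yaw varies
- brass_padlock: brass-coloured padlock lying flat, 72 x 47 x 20 mm; a bystander
- yellow_screwdriver: screwdriver with a yellow handle, 180 mm long, lying flat; a bystander
- black_loupe: black eye loupe standing, 35 mm across, 33 mm high; a bystander
- red_pliers: pliers with red handles, 160 mm long, lying flat; a bystander
Mind the look-alikes: they are no part of the job. Leave any blue or orange look-alike of the part that bears brass_b_mid alone.

How it is judged:
By the outcome, as a careful person would: the job done as asked, in the order asked, and still so for the second after the job is handed in, with the robot touching nothing.
It also fails if it takes over 69 s, if anything falls off the work surface, if the arm or the gripper's body presses on something with over 40 N, if the wrist force passes 120 N, or if a joint passes its speed limit or range.

ROBOT

A 7-joint arm with a two-finger parallel gripper is mounted at the origin on a cart in front of the work surface, level with it; the furniture and walls round the work are solid. World frame = base frame: x ahead of the robot, y to its left, z up, the work surface at z = 0. Lengths are in m, angles in rad, forces in N, time in s.
With the tool pointing down it reaches from about 0.35 to 0.775 m from the base axis. Payload 3.1 kg.
Tool frame: the origin (TCP) lies midway between the tips of the shut fingers; the grasp point (between the pads) lies 19 mm behind it; z points along the fingers, y is the line along which they close (so a half turn about z gives the same grasp; the last joint's range is limited). The gripper opens to 85 mm and grips with 20 to 120 N. Pads are 22 mm wide; open, the fingers measure 114 mm over their backs; the gripper's body (76 mm by 85 mm) begins 54 mm behind the grasp point. The pads swing forward as they close: fully open they stand 13 mm farther back than shut.
Start: joints at [1.176, 0.311, 0.014, 1.512, -0.004, 1.319, -0.027], TCP at [0.19, -0.516, 0.195] pointing down, gripper open.
Joint ranges: [-2.7, 2.7], [-0.3, 1.91], [-1.27, 1.3], [0.12, 2.57], [-1.44, 4.58], [0.2, 2.03], [-3.05, 3.05]. Speed limits (rad/s): [2.79, 2.79, 3.14, 3.14, 3.14, 3.14, 3.14].

INTERFACE

Orientations are given as a rotation vector (axis times angle).
In Python, from workcell import state, grab_frame, calibration, hand_in gives the robot as it stands. The module is installed in compiled form; this text tells all that it offers.
- The arm moves only by the shell command python3 -m creep 'ROWS' [OPENING] [FORCE]. ROWS is JSON, one flat list of numbers, 6 for each row, row after row: the shift along the world's x, y, z in cm, then the turn, a rotation vector about the world's x, y, z in degrees. In form: [x, y, z, wx, wy, wz, x, y, z, wx, wy, wz, ...]. A call has 1 to 20 rows; each row is the pose to reach, as a shift and turn from the pose commanded when the call began; what a row does not reach only later rows make up. A row lasts 1/12 s, in which the tool goes at most 41.7 mm and 7.16 degrees, less where a joint would pass 70% of its speed; a pose out of reach is approached as far as the arm can. A call with a gripper value outside its range is refused whole. OPENING is the opening, from 0 (shut) to 1 (fully open), set as the call begins (- or left out, the last holds). The fingers move at their own pace and stop on an object; FORCE is the grip in N (left out, the last holds). Time passes only in rows, so rows that repeat a pose let the fingers close. It gives the time, the measured TCP pose, the force, the opening and the grip force at its end, in the units of the state.
- state(): the state, without advancing time (a new reading comes with each control period).
- grab_frame(name): name is "scene" or "side" or "wrist"; returns the picture (480x640x3 uint8, blue, green, red); there is no depth.
- calibration(name): a dict with "mtx" (3x3 intrinsics, pixels), "cam_to_world" (4x4, takes a point from camera to world coordinates). Camera axes: x right, y down, z forward; pixel columns grow to the right and rows downward; lengths in m; the calibration is good to about 2 mm. A picture is of the moment at which its call begins: read the wrist's pose just before it. calibration takes no time and is no camera call; for the wrist camera it gives the pose at the moment of the call.
- hand_in(): hands the job in; it is judged then, once.
The state is a dict: "t": time; "q": joint angles; "joint_vel": joint speeds; "effort": joint torques, N m; "tool_pos": TCP position; "ee_rot": TCP orientation; "force": force on the tool from outside, world axes, zero at the start; "ft_torque": the same for the moment, N m; "gripper_width": finger opening in m; "gripper_force": force on a finger pad.
Only numpy, scipy, OpenCV 4.12 (cv2) and the standard library are available. Lean on these libraries where they do the work, as an engineer would, in place of code of your own. Each camera call takes 0.05 s, during which the arm holds its last target. There are 200 camera calls.

## Working session

There is one attempt and no reset: what is moved stays moved. The work goes in short steps, Python scripts to look and compute and a shell command to move; the robot and the scene stay as the last step left them, time stands still between calls to the robot, and variables do not carry over. Pictures are saved under pics/ and viewed, at most 10 in all, crops included, and the job is handed in when it is done.

```bash
mkdir -p pics; cat > h.py <<'E'
import numpy as np, cv2
from workcell import *
def ray(name,u,v,z):
    c=calibration(name);K=np.array(c["mtx"]);T=np.array(c["cam_to_world"])
    d=T[:3,:3]@np.linalg.solve(K,[u,v,1.]);o=T[:3,3]
    return (o+d*(z-o[2])/d[2]).round(4)
def proj(name,p):
    c=calibration(name);K=np.array(c["mtx"]);T=np.linalg.inv(np.array(c["cam_to_world"]))
    q=K@(T[:3,:3]@np.array(p)+T[:3,3]);return (q[:2]/q[2]).round(1)
E
python3 - <<'E'
from h import *
for n in("scene","side"):
    cv2.imwrite(f"pics/{n}0.png",grab_frame(n)); print(n,np.array(calibration(n)["cam_to_world"]).round(3).tolist())
s=state();print(s)
E
```

```text
scene [[-0.664, -0.461, 0.589, -0.086], [-0.748, 0.425, -0.51, 0.675], [-0.015, -0.779, -0.627, 0.769], [0.0, 0.0, 0.0, 1.0]]
side [[0.432, -0.593, 0.68, -0.51], [-0.902, -0.292, 0.318, -0.39], [0.01, -0.75, -0.661, 1.105], [0.0, 0.0, 0.0, 1.0]]
{'t': 0.1, 'q': array([ 1.17628189,  0.31162121,  0.01396278,  1.51290809, -0.0044102 ,
        1.31919598, -0.02721116]), 'joint_vel': array([ 0.00030938, -0.00018638, -0.0007151 , -0.00349182,  0.00171413,
       -0.00127802, -0.00081176]), 'effort': array([ 9.97196548e-04, -3.80856407e+01,  1.46967131e-01, -2.31243253e+01,
        1.22882987e-02,  8.11115897e-03,  2.28709979e-05]), 'tool_pos': array([ 0.18982236, -0.51542307,  0.19393854]), 'ee_rot': array([-3.09078754e+00, -5.51110309e-01,  6.85568136e-04]), 'force': array([-0.07108778, -0.74395315, -0.15549362]), 'ft_torque': array([-0.00080054,  0.03391186,  0.03310116]), 'gripper_force': 0.0, 'gripper_width': 0.08539838329159784}
```

View pics/scene0.png

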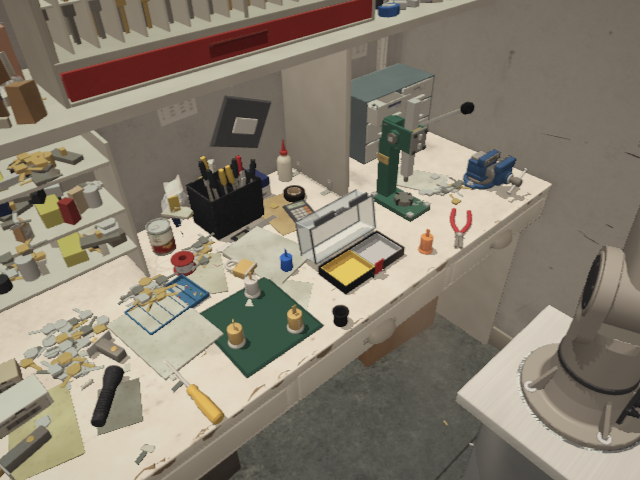

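View pics/side0.png

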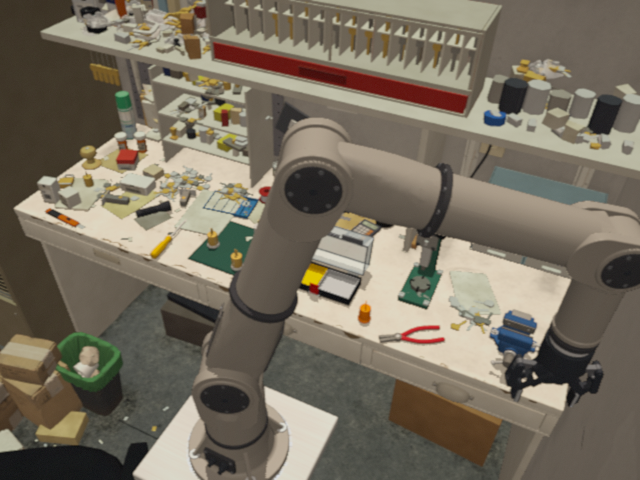

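Candidates: brass on the mat at (235,334) and (295,320), silver at (252,285). Look-alikes are blue (286,261) and orange (426,243), both off the mat. One close crop to check.

```bash
python3 - <<'E'
from h import *
im=cv2.imread("pics/scene0.png");cv2.imwrite("pics/c1.png",cv2.resize(im[185:375,195:445],None,fx=3.2,fy=3.15,interpolation=cv2.INTER_CUBIC)[:600,:800])
E
```

```text
(no output)
```

View pics/c1.png

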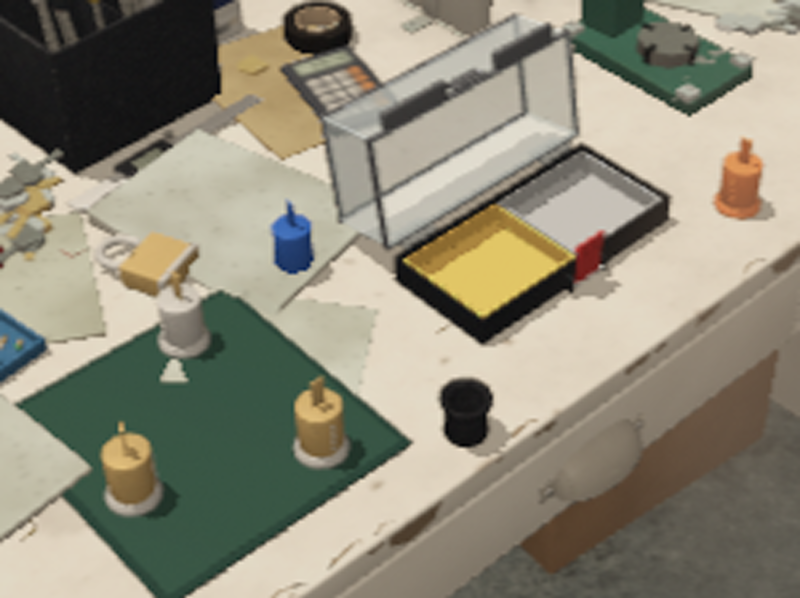

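The crop shows brass at full-frame (235,325) and (295,311), silver at (252,280). The yellow bin is the left (+y) one, the grey bin the right one. The blue and orange look-alikes stand off the mat and will be left.

```bash
python3 - <<'E'
from h import *
f=lambda u,v,z:ray("scene",195+u/3.2,185+v/3.158,z)
for n,a in dict(bL=(127,442,.045),bLbase=(133,492,.003),bR=(319,398,.045),bRbase=(322,447,.003),si=(181,300,.045),sibase=(184,338,.003),HL=(400,263,.024),FL=(486,318,.024),FR=(668,197,.024),HR=(582,148,.024),loupe=(467,392,.033),orange=(740,157,.042),blue=(291,222,.042),padlock=(158,262,.02)).items(): print(n,f(*a))
E
```

```text
bL [0.5085 0.386  0.045 ]
bLbase [0.5063 0.3894 0.003 ]
bR [0.4588 0.2781 0.045 ]
bRbase [0.4563 0.2803 0.003 ]
si [0.589  0.2896 0.045 ]
sibase [0.5956 0.2877 0.003 ]
HL [0.5362 0.1437 0.024 ]
FL [0.4559 0.1379 0.024 ]
FR [ 0.4582 -0.0481  0.024 ]
HR [ 0.541  -0.0447  0.024 ]
loupe [0.4091 0.1996 0.033 ]
orange [ 0.4401 -0.1044  0.042 ]
blue [0.6053 0.1844 0.042 ]
padlock [0.6553 0.2655 0.02  ]
```

```bash
python3 - <<'E'
from h import *
print(ray("scene",405,208,0),ray("scene",432,212,0),[ray("scene",467,107,z) for z in(.1,.15,.2,.25)])
print([ray("scene",395,120,z) for z in(.1,.15,.2,.25)])
from scipy.spatial.transform import Rotation as R
print(R.from_rotvec(state()["ee_rot"]).as_matrix().round(3), np.array(calibration("wrist")["cam_to_world"]).round(3).tolist())
E
```

```text
[ 0.5815 -0.1977  0.    ] [ 0.5214 -0.2358  0.    ] [array([ 0.7257, -0.647 ,  0.1   ]), array([ 0.6651, -0.5483,  0.15  ]), array([ 0.6045, -0.4495,  0.2   ]), array([ 0.5439, -0.3508,  0.25  ])]
[array([ 0.8195, -0.4122,  0.1   ]), array([ 0.7519, -0.3309,  0.15  ]), array([ 0.6843, -0.2497,  0.2   ]), array([ 0.6167, -0.1685,  0.25  ])]
[[ 0.938  0.346 -0.001]
 [ 0.346 -0.938  0.002]
 [-0.    -0.002 -1.   ]] [[0.344, -0.905, -0.25, 0.253], [-0.939, -0.332, -0.09, -0.492], [-0.002, 0.265, -0.964, 0.374], [0.0, 0.0, 0.0, 1.0]]
```

```bash
python3 -m creep '[7,16,8,0,0,28, 14,31.5,10,0,0,56, 14,31.5,10,0,0,69.7, 14,31.5,10,0,0,69.7, 14,31.5,10,0,0,69.7, 14,31.5,10,0,0,69.7, 14,31.5,10,0,0,69.7, 14,31.5,10,0,0,69.7, 28,71.5,14.5,0,0,69.7, 28,71.5,14.5,0,0,69.7, 28,71.5,14.5,0,0,69.7, 28,71.5,14.5,0,0,69.7, 28,71.5,14.5,0,0,69.7, 28,71.5,14.5,0,0,69.7, 28,71.5,14.5,0,0,69.7, 28,71.5,14.5,0,0,69.7, 28,71.5,14.5,0,0,69.7, 28,71.5,14.5,0,0,69.7, 28,71.5,14.5,0,0,69.7, 28,71.5,14.5,0,0,69.7]' 0.7 40; python3 - <<'E'
from h import *
cv2.imwrite("pics/w1.png",grab_frame("wrist"));c=calibration("wrist");np.savez("w1",K=c["mtx"],T=c["cam_to_world"]);print(state()["t"],state()["tool_pos"],state()["ee_rot"])
E
```

```text
t: 1.77
tool_pos: [0.4689, 0.208, 0.3387]
ee_rot: [-2.202, -2.229, -0.005]
force: [-0.2, -0.8, 0.9]
gripper_width: 0.0596
gripper_force: 0.0
1.8167 [0.46889795 0.20381145 0.33877724] [-2.20900751e+00 -2.22709724e+00 -7.78925198e-05]
```

View pics/w1.png

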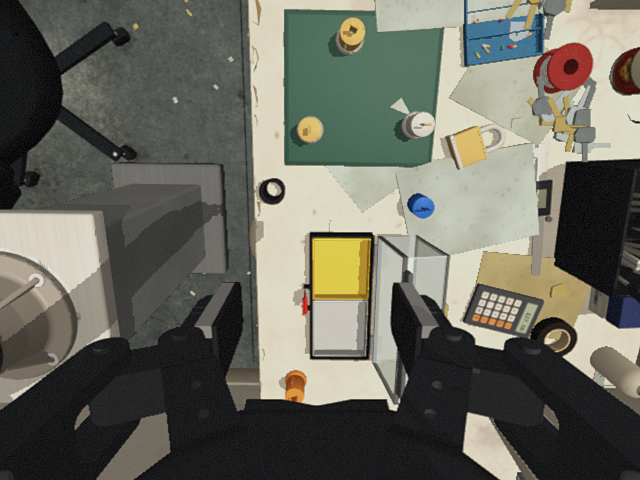

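The wrist picture shows brass near (311,130) and (351,33), silver at (420,124), the yellow bin at (341,267) and the grey bin at (340,328). I'll enlarge the mat and the case.

```bash
python3 - <<'E'
from h import *
im=cv2.imread("pics/w1.png")
a=cv2.resize(im[0:150,290:450],None,fx=2.5,fy=4-1.5,interpolation=cv2.INTER_CUBIC)
b=cv2.resize(im[215:375,290:450],None,fx=2.5,fy=2.5,interpolation=cv2.INTER_CUBIC)
o=np.zeros((400,800,3),np.uint8);o[:375,:400]=a;o[:,400:]=b;cv2.imwrite("pics/c2.png",o)
E
```

```text
(no output)
```

View pics/c2.png

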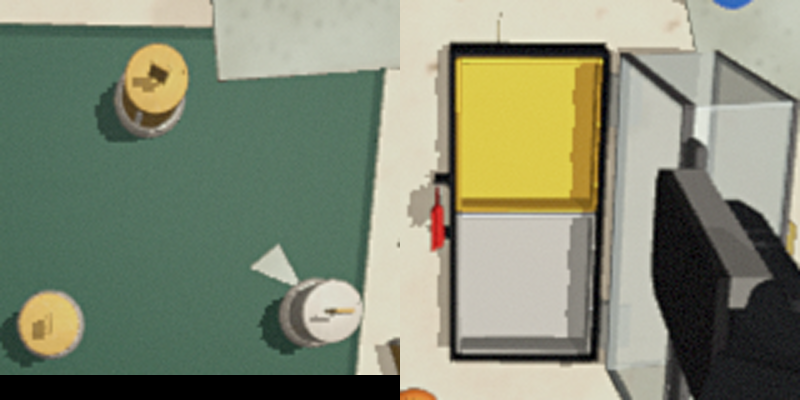

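```bash
python3 - <<'E'
from h import *
d=np.load("w1.npz");K,T=d["K"],d["T"]
def r(u,v,z):
    q=T[:3,:3]@np.linalg.solve(K,[u,v,1.]);o=T[:3,3];return (o+q*(z-o[2])/q[2]).round(4)
for n,x,y in(("A",157,76),("B",50,324),("S",331,312)): print(n,r(290+x/2.5,y/2.5,.045))
for n,x,y,z in(("A",151,103,.011),("B",52,324,.011),("S",311,314,.011)): print(n,"flange",r(290+x/2.5,y/2.5,z))
for n,x,y in(("HL",608,43),("FL",451,44),("FR",450,360),("HR",600,360),("div",526,212)): print(n,r(290+(x-400)/2.5,215+y/2.5,.024))
print(T[:3,3])
E
```

```text
A [0.5089 0.3829 0.045 ]
B [0.4601 0.2731 0.045 ]
S [0.597  0.2796 0.045 ]
A flange [0.5092 0.3789 0.011 ]
B flange [0.4605 0.2733 0.011 ]
S flange [0.5958 0.2792 0.011 ]
HL [0.5467 0.1382 0.024 ]
FL [0.4606 0.137  0.024 ]
FR [ 0.4605 -0.0609  0.024 ]
HR [ 0.5511 -0.0601  0.024 ]
div [0.5041 0.0369 0.024 ]
[0.46951012 0.27056933 0.51950119]
```

```bash
python3 -m creep '[-0.9,7.8,-5,0,0,0, -0.9,7.8,-10,0,0,0, -0.9,7.8,-14,0,0,0, -0.9,7.8,-18,0,0,0, -0.9,7.8,-22,0,0,0, -0.9,7.8,-24,0,0,0, -0.9,7.8,-24,0,0,0, -0.9,7.8,-24,0,0,0, -0.9,7.8,-24,0,0,0]' ; python3 - <<'E'
from h import *
c=calibration("wrist");im=grab_frame("wrist")
cv2.imwrite("pics/w2.png",im)
print(state()["tool_pos"],state()["ee_rot"],proj("wrist",[.46,.277,.045]),proj("wrist",[.46,.277,.011]))
E
```

```text
t: 2.57
tool_pos: [0.461, 0.275, 0.0994]
ee_rot: [2.225, 2.218, -0.004]
force: [-0.0, 0.5, 0.7]
gripper_width: 0.0605
gripper_force: 0.0
[0.46213594 0.27631043 0.10103718] [2.22418948e+00 2.21743102e+00 2.20876762e-03] [312.3 235.7] [312.7 223.3]
```

View pics/w2.png

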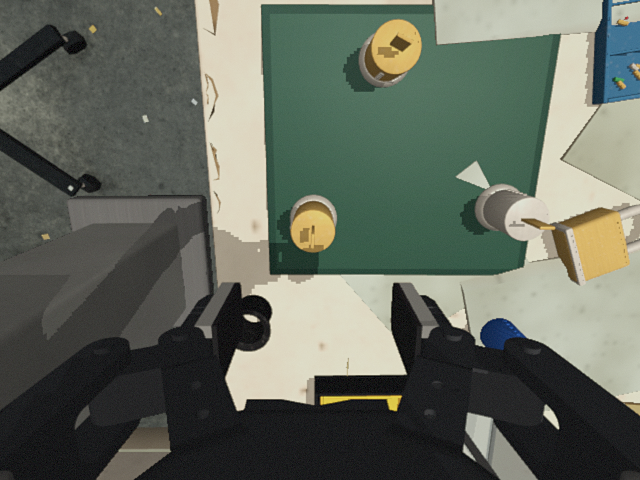

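The brass barrel top is at (312,228) and its flange at (314,216), about 4 mm farther in +y than predicted. The fingers straddle it in x, so I shift by that, descend and grip.

```bash
python3 - <<'E'
from h import *
for u,v,z in((312,228,.045),(398,46,.045),(525,217,.045),(387,56,.011),(501,208,.011)):print(ray("wrist",u,v,z))
E
python3 -m creep '[-0.2,0.5,-4,0,0,0, -0.2,0.5,-7,0,0,0, -0.2,0.5,-8,0,0,0, -0.2,0.5,-8,0,0,0, -0.2,0.5,-8,0,0,0]'
python3 -m creep '[0,0,0,0,0,0, 0,0,0,0,0,0, 0,0,0,0,0,0, 0,0,0,0,0,0, 0,0,0,0,0,0, 0,0,0,0,0,0]' 0.1 40
```

```text
[0.4599 0.2822 0.045 ]
[0.5103 0.3904 0.045 ]
[0.5981 0.2889 0.045 ]
[0.5102 0.3911 0.011 ]
[0.5989 0.2879 0.011 ]
t: 3.03
tool_pos: [0.4606, 0.2825, 0.0218]
ee_rot: [2.223, 2.218, 0.005]
force: [0.2, -0.1, 0.1]
gripper_width: 0.0597
gripper_force: 0.0
t: 3.53
tool_pos: [0.4592, 0.2819, 0.0202]
ee_rot: [2.223, 2.22, 0.001]
force: [0.2, 0.6, -0.7]
gripper_width: 0.0084
gripper_force: 0.0
```

```bash
python3 - <<'E'
from h import *
a=grab_frame("scene");b=grab_frame("wrist")
o=np.zeros((480,800,3),np.uint8);o[:,:400]=b[:,120:520];o[:400,400:]=cv2.resize(a[250:350,240:340],None,fx=4,fy=4);cv2.imwrite("pics/c3.png",o);print(state()["gripper_width"])
E
```

```text
0.008487435988032466
```

View pics/c3.png

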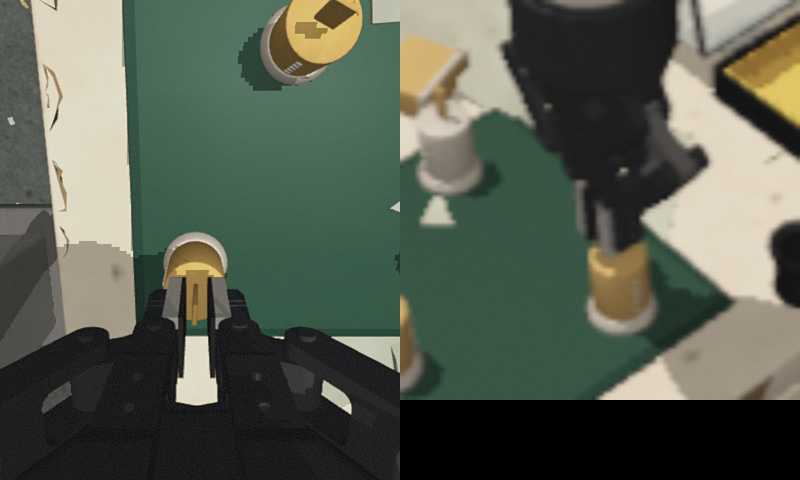

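```bash
python3 - <<'E'
from h import *
s=state();print(s["tool_pos"],s["force"],s["ft_torque"])
for z in(.02,.04,.06,.08): print(z,proj("wrist",[.459,.282,z]),proj("scene",[.459,.282,z]))
print(ray("wrist",315,262,.011),[ray("wrist",315,v,.045) for v in(255,285,320)])
E
```

```text
[0.45908392 0.28186787 0.01998157] [-0.66801936 -0.39730719 -0.61160616] [-0.02745994 -0.02034694  0.03365003]
0.02 [315.3 266.3] [293.7 320.5]
0.04 [315.2 281.5] [293.2 313.7]
0.06 [315.1 300.5] [292.7 306.7]
0.08 [314.9 325. ] [292.1 299.5]
[0.4588 0.2811 0.011 ] [array([0.459 , 0.2966, 0.045 ]), array([0.4589, 0.2824, 0.045 ]), array([0.4589, 0.265 , 0.045 ])]
```

```bash
python3 - <<'E'
from h import *
from scipy.spatial.transform import Rotation as R
c=calibration("wrist");K=np.array(c["mtx"]);T=np.array(c["cam_to_world"]);print(K.round(1).tolist());s=state()
Rt=R.from_rotvec(s["ee_rot"]).as_matrix()
Tt=np.eye(4);Tt[:3,:3]=Rt;Tt[:3,3]=s["tool_pos"]
M=np.linalg.inv(T)@Tt
print((np.linalg.inv(M)).round(3).tolist())
for y in(.030,.0042):
  for x in(-.011,.011):
    for z in(0,-.013,-.025,-.035,-.05):
      p=K@(M@[x,y,z,1])[:3];print(x,y,z,(p[:2]/p[2]).round(0))
im=grab_frame("wrist");cv2.imwrite("pics/c4.png",cv2.resize(im[220:420,240:400],None,fx=3,fy=3,interpolation=cv2.INTER_CUBIC))
E
```

```text
[[373.9, 0.0, 316.3], [0.0, 373.9, 233.3], [0.0, 0.0, 1.0]]
[[-0.001, -0.964, -0.265, 0.067], [1.0, -0.001, -0.001, 0.001], [0.0, -0.265, 0.964, -0.18], [0.0, 0.0, 0.0, 1.0]]
-0.011 0.03 0 [373. 286.]
-0.011 0.03 -0.013 [377. 297.]
-0.011 0.03 -0.025 [381. 308.]
-0.011 0.03 -0.035 [385. 319.]
-0.011 0.03 -0.05 [392. 338.]
0.011 0.03 0 [375. 246.]
0.011 0.03 -0.013 [379. 254.]
0.011 0.03 -0.025 [383. 263.]
0.011 0.03 -0.035 [388. 271.]
0.011 0.03 -0.05 [395. 286.]
-0.011 0.0042 0 [324. 286.]
-0.011 0.0042 -0.013 [324. 297.]
-0.011 0.0042 -0.025 [325. 308.]
-0.011 0.0042 -0.035 [325. 319.]
-0.011 0.0042 -0.05 [326. 338.]
0.011 0.0042 0 [324. 246.]
0.011 0.0042 -0.013 [324. 254.]
0.011 0.0042 -0.025 [325. 263.]
0.011 0.0042 -0.035 [325. 271.]
0.011 0.0042 -0.05 [326. 286.]
```

View pics/c4.png

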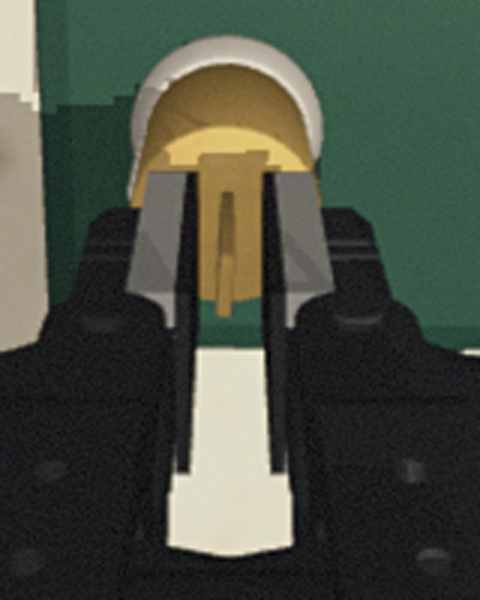

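The fingertips show at (297,277) and (333,277), which is about 35 mm behind the reported TCP. The pads closed above the barrel, round the tailpiece, so I need to open, go lower in guarded steps and check the force.

```bash
python3 -m creep '[0,0,0,0,0,0, 0,0,0,0,0,0, 0,0,0,0,0,0, 0,0,0,0,0,0, 0,0,0,0,0,0]' 0.7 40
python3 -m creep '[0,0,-1,0,0,0, 0,0,-2,0,0,0, 0,0,-2,0,0,0, 0,0,-2,0,0,0]'
python3 -m creep '[0,0,0,0,0,0, 0,0,0,0,0,0, 0,0,0,0,0,0, 0,0,0,0,0,0, 0,0,0,0,0,0]' 0.2 40
```

```text
t: 4.1
tool_pos: [0.4591, 0.2819, 0.0199]
ee_rot: [2.223, 2.22, -0.0]
force: [0.4, 0.3, 0.2]
gripper_width: 0.06
gripper_force: 0.0
t: 4.43
tool_pos: [0.458, 0.2811, -0.0015]
ee_rot: [-2.222, -2.219, 0.004]
force: [0.8, 1.4, -0.2]
gripper_width: 0.0597
gripper_force: 0.0
t: 4.85
tool_pos: [0.4593, 0.2822, 0.0004]
ee_rot: [2.223, 2.22, 0.001]
force: [-0.5, 0.1, 2.0]
gripper_width: 0.0264
gripper_force: 39.3
```

```bash
python3 -m creep '[0,0,0,0,0,0, 0,0,0,0,0,0, 0,0,0,0,0,0, 0,0,-1,0,0,0, 0,0,-1.2,0,0,0, 0,0,-1.2,0,0,0]' 0.6 40
python3 -m creep '[0,0,0,0,0,0, 0,0,0,0,0,0, 0,0,0,0,0,0, 0,0,0,0,0,0, 0,0,0,0,0,0]' 0.2 40; python3 - <<'E'
from h import *
a=grab_frame("scene");b=grab_frame("wrist")
o=np.zeros((400,800,3),np.uint8);o[:,:400]=cv2.resize(b[200:400,220:420],None,fx=2,fy=2);o[:400,400:]=cv2.resize(a[250:350,240:340],None,fx=4,fy=4);cv2.imwrite("pics/c5.png",o)
E
```

```text
t: 5.35
tool_pos: [0.4581, 0.2809, -0.0135]
ee_rot: [-2.223, -2.219, 0.004]
force: [0.3, 0.9, -0.2]
gripper_width: 0.0512
gripper_force: 0.0
t: 5.77
tool_pos: [0.4592, 0.282, -0.012]
ee_rot: [-2.223, -2.22, -0.001]
force: [0.3, -0.5, 0.5]
gripper_width: 0.0277
gripper_force: 39.5
```

View pics/c5.png

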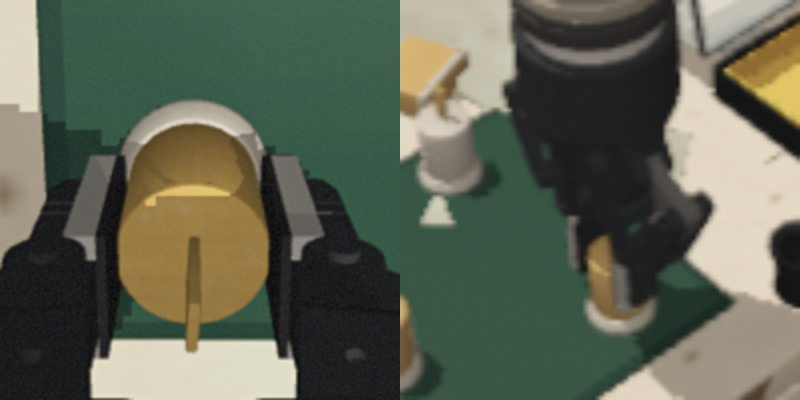

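The grip is good: pads on the barrel's upper part, flange clear. Lift and carry to a hover over the yellow bin, then measure the bin by colour.

```bash
python3 -m creep '[0,0,4,0,0,0, 0,0,8,0,0,0, 0,0,8,0,0,0, 1,-4,8,0,0,0, 2,-8,8,0,0,0, 3,-12,8,0,0,0, 4.1,-16,8,0,0,0, 4.1,-20,8,0,0,0, 4.1,-20,8,0,0,0, 4.1,-20,8,0,0,0, 4.1,-20,8,0,0,0]'; python3 - <<'E'
from h import *
print(calibration("wrist")["cam_to_world"][0][3])
im=grab_frame("wrist");cv2.imwrite("pics/w3.png",im);print(state()["tool_pos"])
h=cv2.cvtColor(im,cv2.COLOR_BGR2HSV)
m=cv2.inRange(h,(22,150,80),(32,255,255))
n,l,s,c=cv2.connectedComponentsWithStats(m);[print(s[i],c[i].round()) for i in range(1,n) if s[i][4]>300]
for v in range(180,420,20): 
  x=np.where(m[v])[0]; print(v,(x.min(),x.max(),len(x)) if len(x) else None)
g=cv2.cvtColor(im,cv2.COLOR_BGR2GRAY);
print(g[100:300:4,250].tolist())
E
```

```text
t: 6.78
tool_pos: [0.4998, 0.0822, 0.0678]
ee_rot: [-2.223, -2.219, -0.001]
force: [-0.1, 0.3, -1.6]
gripper_width: 0.0276
gripper_force: 40.0
0.500563385270996
[0.49973169 0.08352885 0.06801201]
[255 156 135  89 800] [300. 176.]
[ 262  163  111  115 8740] [318. 206.]
180 (np.int64(257), np.int64(364), 106)
200 (np.int64(258), np.int64(363), 104)
220 (np.int64(258), np.int64(363), 105)
240 (np.int64(260), np.int64(362), 69)
260 (np.int64(344), np.int64(363), 20)
280 (np.int64(380), np.int64(381), 2)
300 None
320 None
340 None
360 None
380 None
400 None
[204, 205, 207, 205, 205, 207, 206, 206, 204, 205, 207, 206, 199, 22, 22, 33, 25, 31, 29, 37, 35, 41, 41, 37, 28, 27, 31, 34, 37, 52, 67, 82, 119, 142, 142, 144, 148, 150, 151, 152, 150, 153, 5, 13, 84, 115, 108, 118, 30, 17]
```

```bash
python3 - <<'E'
from h import *
im=cv2.imread("pics/w3.png")
print(ray("wrist",316,149.5,.024),ray("wrist",255,156,.021),ray("wrist",257,190,.021),ray("wrist",364,190,.021))
g=cv2.cvtColor(im,cv2.COLOR_BGR2GRAY);print(g[190,235:275].tolist(),g[190,355:400].tolist());print(g[140:175,300].tolist(),g[140:175,350].tolist())
E
```

```text
[0.5    0.1401 0.024 ] [0.4636 0.1362 0.021 ] [0.4639 0.1158 0.021 ] [0.5294 0.1158 0.021 ]
[204, 206, 205, 205, 205, 207, 209, 199, 149, 143, 147, 150, 144, 83, 36, 39, 31, 27, 15, 4, 10, 53, 134, 190, 185, 128, 97, 96, 133, 187, 186, 186, 186, 185, 185, 183, 185, 185, 184, 185] [187, 188, 186, 186, 187, 186, 188, 182, 135, 131, 133, 131, 136, 133, 133, 132, 133, 134, 134, 134, 133, 135, 136, 136, 134, 130, 101, 78, 71, 77, 94, 133, 133, 89, 22, 8, 16, 9, 14, 28, 24, 28, 59, 101, 104]
[207, 204, 207, 205, 204, 206, 206, 174, 59, 8, 27, 44, 35, 24, 17, 45, 94, 134, 191, 193, 163, 119, 130, 152, 189, 188, 187, 186, 187, 188, 186, 187, 186, 185, 187] [206, 207, 207, 206, 207, 211, 207, 97, 15, 17, 36, 41, 28, 25, 34, 71, 115, 161, 195, 176, 147, 134, 133, 150, 190, 190, 189, 188, 187, 189, 189, 188, 187, 189, 189]
```

```bash
python3 -m creep '[0.1,-1.2,-2,0,0,0, 0.1,-1.2,-5,0,0,0, 0.1,-1.2,-7,0,0,0, 0.1,-1.2,-7.7,0,0,0, 0.1,-1.2,-7.7,0,0,0, 0.1,-1.2,-7.7,0,0,0]'
python3 -m creep '[0,0,0,0,0,0, 0,0,0,0,0,0, 0,0,0,0,0,0, 0,0,0,0,0,0, 0,0,4,0,0,0, 0,0,8,0,0,0, 0,0,10,0,0,0, 0,0,10,0,0,0, 0,0,10,0,0,0]' 0.65 40; python3 - <<'E'
from h import *
im=grab_frame("wrist");cv2.imwrite("pics/w4.png",im);print(state()["tool_pos"])
E
```

```text
t: 7.33
tool_pos: [0.5012, 0.0724, -0.0086]
ee_rot: [-2.218, -2.224, -0.002]
force: [0.4, 0.7, -2.0]
gripper_width: 0.0277
gripper_force: 40.9
t: 8.08
tool_pos: [0.5023, 0.07, 0.0924]
ee_rot: [2.222, 2.218, 0.004]
force: [0.3, 0.0, -0.2]
gripper_width: 0.0558
gripper_force: 0.0
[0.50091229 0.06945167 0.09083661]
```

```bash
python3 -m creep '[0.3,4,0,0,0,0, 0.9,8,0,0,0,0, 0.9,12,0,0,0,0, 0.9,16,0,0,0,0, 0.9,20,0,0,0,0, 0.9,24,0,0,0,0, 0.9,28,0,0,0,0, 0.9,32.1,0,0,0,0, 0.9,32.1,0,0,0,0, 0.9,32.1,0,0,0,0, 0.9,32.1,0,0,0,0, 0.9,32.1,0,0,0,0]'; cat > det.py <<'E'
from h import *
c=calibration("wrist")
im=grab_frame("wrist");print(state()["tool_pos"])
K=np.array(c["mtx"]);T=np.array(c["cam_to_world"])
h=cv2.cvtColor(im,cv2.COLOR_BGR2HSV)
m=cv2.inRange(h,(12,80,150),(28,255,255));m=cv2.morphologyEx(m,cv2.MORPH_OPEN,np.ones((5,5)))
n,l,s,ce=cv2.connectedComponentsWithStats(m)
for i in range(1,n):
  if s[i][4]>200:
    x,y,w,hh,a=s[i];u=x+w/2;v=y+hh-w/2  # top disc: lower part of blob
    q=T[:3,:3]@np.linalg.solve(K,[u,v,1.]);o=T[:3,3];print(s[i],ce[i].round(),(o+q*(.045-o[2])/q[2]).round(4))
E
python3 det.py
```

```text
t: 9.13
tool_pos: [0.5106, 0.3882, 0.0893]
ee_rot: [2.224, 2.216, -0.005]
force: [-0.1, -0.5, 0.4]
gripper_width: 0.0558
gripper_force: 0.0
[0.51093245 0.38810162 0.08980482]
[ 100   18  150   42 4856] [172.  37.] [0.4373 0.5296 0.045 ]
[601  82  19  19 201] [610.  91.] [0.6771 0.4757 0.045 ]
[ 586  110   54   86 1238] [617. 152.] [0.6875 0.4324 0.045 ]
[630 142  10  33 246] [636. 160.] [0.7007 0.4318 0.045 ]
[619 176  21  38 385] [629. 194.] [0.7019 0.4115 0.045 ]
[ 288  219   46   36 1109] [311. 235.] [0.5077 0.3944 0.045 ]
```

```bash
python3 -m creep '[-0.1,0.2,-4,0,0,0, -0.1,0.2,-8,0,0,0, -0.1,0.2,-10,0,0,0, -0.1,0.2,-10.3,0,0,0, -0.1,0.2,-10.3,0,0,0, -0.1,0.2,-10.3,0,0,0]'
python3 -m creep '[0,0,0,0,0,0, 0,0,0,0,0,0, 0,0,0,0,0,0, 0,0,0,0,0,0, 0,0,0,0,0,0]' 0.2 40; python3 - <<'E'
from h import *
im=grab_frame("wrist");cv2.imwrite("pics/w5.png",im);print(state()["tool_pos"])
# flange: bright low-sat in window; rim top row
h=cv2.cvtColor(im,cv2.COLOR_BGR2HSV);a=cv2.imread("pics/w3.png");h3=cv2.cvtColor(a,cv2.COLOR_BGR2HSV)
for hh in(h,h3): print([tuple(int(k) for k in hh[v,316]) for v in range(215,380,8)])
E
```

```text
t: 9.68
tool_pos: [0.5105, 0.3929, -0.0105]
ee_rot: [2.225, 2.218, 0.004]
force: [0.3, 0.0, -0.4]
gripper_width: 0.0554
gripper_force: 0.0
t: 10.1
tool_pos: [0.5104, 0.3943, -0.0095]
ee_rot: [2.223, 2.219, 0.007]
force: [-0.4, -0.6, 6.9]
gripper_width: 0.0274
gripper_force: 39.8
[ 0.51035803  0.39431028 -0.00947083]
[(19, 42, 207), (78, 114, 67), (79, 112, 66), (74, 91, 87), (74, 95, 86), (15, 36, 142), (20, 27, 198), (19, 138, 105), (18, 144, 115), (19, 150, 126), (20, 154, 137), (19, 140, 153), (20, 146, 150), (19, 142, 147), (19, 143, 148), (21, 151, 88), (18, 148, 93), (19, 144, 99), (19, 152, 106), (20, 148, 143), (74, 109, 82)]
[(27, 170, 209), (26, 173, 208), (26, 168, 211), (26, 169, 211), (26, 171, 212), (19, 32, 167), (20, 167, 84), (18, 148, 105), (20, 153, 118), (19, 151, 132), (22, 131, 205), (20, 146, 147), (20, 143, 144), (18, 140, 84), (20, 154, 91), (19, 135, 102), (19, 157, 104), (19, 139, 123), (19, 144, 140), (20, 149, 139), (19, 123, 143)]
```

```bash
python3 -m creep '[0,0,4,0,0,0, 0,0,8,0,0,0, 0,-4,8,0,0,0, 0,-8,8,0,0,0, -0.5,-12,8,0,0,0, -0.9,-16,8,0,0,0, -0.9,-20,8,0,0,0, -0.9,-24,8,0,0,0, -0.9,-28.1,8,0,0,0, -0.9,-28.1,8,0,0,0, -0.9,-28.1,8,0,0,0, -0.9,-28.1,8,0,0,0, -0.9,-28.1,8,0,0,0]'; python3 - <<'E'
from h import *
im=grab_frame("wrist");cv2.imwrite("pics/w6.png",im);s=state();print(s["tool_pos"],s["force"])
for f in("w3","w5","w6"):
  hh=cv2.cvtColor(cv2.imread(f"pics/{f}.png"),cv2.COLOR_BGR2HSV);print(f,"sat",hh[225:275:2,316,1].tolist(),"val",hh[225:275:2,316,2].tolist(), hh[300,255:380:4,2].tolist())
E
```

```text
t: 11.23
tool_pos: [0.4999, 0.1141, 0.0684]
ee_rot: [-2.219, -2.223, -0.002]
force: [0.3, 0.6, -1.4]
gripper_width: 0.0273
gripper_force: 39.8
[0.49985482 0.11435465 0.06832072] [-0.53925822  0.16948749 -1.50383141]
w3 sat [170, 171, 172, 168, 169, 170, 171, 169, 170, 168, 172, 171, 164, 27, 30, 32, 31, 25, 55, 167, 147, 140, 144, 148, 151] val [210, 209, 210, 211, 211, 210, 209, 211, 210, 211, 209, 212, 207, 140, 159, 167, 167, 200, 154, 84, 92, 100, 103, 105, 110] [21, 89, 87, 90, 85, 18, 9, 100, 105, 134, 203, 203, 205, 198, 149, 148, 148, 149, 145, 144, 147, 145, 101, 99, 25, 19, 19, 92, 101, 99, 94, 28]
w5 sat [90, 111, 103, 112, 92, 95, 101, 91, 96, 102, 89, 95, 101, 102, 104, 36, 33, 33, 28, 27, 26, 168, 145, 138, 160] val [68, 69, 67, 66, 75, 83, 86, 87, 85, 85, 86, 86, 86, 85, 81, 142, 164, 169, 179, 198, 213, 85, 97, 105, 102] [31, 95, 89, 90, 87, 23, 19, 56, 102, 105, 112, 132, 151, 149, 152, 154, 153, 152, 152, 152, 114, 107, 101, 96, 12, 22, 14, 93, 105, 101, 96, 43]
w6 sat [168, 172, 170, 169, 170, 169, 166, 171, 172, 170, 170, 168, 170, 171, 167, 21, 33, 32, 32, 27, 39, 162, 147, 148, 150] val [212, 211, 212, 213, 212, 213, 214, 212, 211, 212, 212, 213, 212, 213, 211, 135, 161, 168, 177, 199, 185, 85, 92, 98, 104] [34, 90, 93, 92, 87, 20, 22, 52, 103, 106, 113, 131, 150, 148, 152, 153, 153, 153, 152, 148, 111, 103, 102, 96, 13, 28, 23, 102, 104, 101, 95, 31]
```

```bash
python3 -m creep '[0.1,0,-2,0,0,0, 0.1,0,-5,0,0,0, 0.1,0,-7,0,0,0, 0.1,0,-7.4,0,0,0, 0.1,0,-7.4,0,0,0, 0.1,0,-7.4,0,0,0]'
python3 -m creep '[0,0,0,0,0,0, 0,0,0,0,0,0, 0,0,0,0,0,0, 0,0,0,0,0,0, 0,0,4,0,0,0, 0,0,8,0,0,0, 0,0,10,0,0,0, 0,0,10,0,0,0, 0,0,10,0,0,0]' 0.65 40; python3 - <<'E'
from h import *
im=grab_frame("scene");cv2.imwrite("pics/s6.png",im);print(state()["tool_pos"])
E
```

```text
t: 11.78
tool_pos: [0.5011, 0.1139, -0.0058]
ee_rot: [-2.219, -2.223, -0.002]
force: [0.1, 0.5, -0.3]
gripper_width: 0.0271
gripper_force: 40.7
t: 12.53
tool_pos: [0.5023, 0.1121, 0.0954]
ee_rot: [2.222, 2.218, 0.004]
force: [-0.1, -0.1, -0.1]
gripper_width: 0.0553
gripper_force: 0.0
[0.5009782  0.11142892 0.09385043]
```

```bash
python3 -m creep '[0,4,0,0,0,6, 0,8,0,0,0,13, 0,12,0,0,0,20, 2,15,0,0,0,27, 5,17.8,0,0,0,34, 8,17.8,0,0,0,41, 9.7,17.8,0,0,0,45, 9.7,17.8,0,0,0,45, 9.7,17.8,0,0,0,45, 9.7,17.8,0,0,0,45, 9.7,17.8,0,0,0,45]'; python3 - <<'E'
from h import *
im=grab_frame("wrist");cv2.imwrite("pics/w7.png",im);print(state()["tool_pos"])
p=proj("wrist",[.5985,.2885,.045]);print(p,proj("wrist",[.5985,.2885,.011]))
h=cv2.cvtColor(im,cv2.COLOR_BGR2HSV)
m=cv2.inRange(h,(0,0,140),(180,45,255))
n,l,s,c=cv2.connectedComponentsWithStats(m)
for i in range(1,n):
  if 300<s[i][4]<20000: print(s[i],c[i].round())
u,v=map(int,p)
g=h[...,2]
print([g[v,k] .item() for k in range(u-60,u+60,3)]);print([g[k,u].item() for k in range(v-70,v+50,3)])
E
```

```text
t: 13.5
tool_pos: [0.5964, 0.2899, 0.0932]
ee_rot: [-1.202, -2.901, 0.003]
force: [-0.4, 0.2, -0.3]
gripper_width: 0.0557
gripper_force: 0.0
[0.59667301 0.28989749 0.09364419]
[316.2 242.6] [316.3 229.1]
[ 568   41   72  100 3532] [610.  86.]
[ 536   80   84   93 3719] [580. 124.]
[ 505  117   92   79 3447] [548. 158.]
[ 492  153   64   53 1095] [522. 179.]
[ 291  174   47   91 2044] [315. 227.]
[594 180  46  61 963] [624. 215.]
[546 206  33  21 386] [563. 215.]
[527 214  28  29 339] [540. 227.]
[ 541  244   99  137 6924] [604. 311.]
[ 49 284  39  40 321] [ 75. 301.]
[  0 376  34  37 695] [ 12. 392.]
[ 119  412   52   60 1622] [148. 443.]
[ 474  433   58   47 1126] [501. 457.]
[101 461  40  19 438] [121. 473.]
[91, 94, 90, 90, 87, 94, 94, 95, 91, 94, 92, 92, 209, 208, 211, 166, 172, 189, 94, 183, 223, 220, 221, 220, 221, 222, 224, 94, 80, 82, 79, 137, 226, 222, 222, 221, 221, 222, 222, 221]
[98, 187, 199, 199, 200, 201, 205, 204, 205, 209, 212, 141, 134, 159, 100, 108, 116, 164, 163, 165, 158, 157, 155, 222, 216, 98, 125, 130, 198, 207, 211, 98, 77, 79, 228, 223, 221, 221, 221, 221]
```

```bash
python3 - <<'E'
from h import *
im=cv2.imread("pics/w7.png");s6=cv2.imread("pics/s6.png")
o=np.zeros((400,800,3),np.uint8);o[:,:450]=cv2.resize(im[100:340,180:450],(450,400));o[:,450:]=cv2.resize(s6[190:300,300:415],(350,400));cv2.imwrite("pics/c6.png",o)
E
python3 -m creep '[0.1,-0.1,-4,0,0,0, 0.1,-0.1,-8,0,0,0, 0.1,-0.1,-10,0,0,0, 0.1,-0.1,-10.5,0,0,0, 0.1,-0.1,-10.5,0,0,0, 0.1,-0.1,-10.5,0,0,0]'
python3 -m creep '[0,0,0,0,0,0, 0,0,0,0,0,0, 0,0,0,0,0,0, 0,0,0,0,0,0, 0,0,0,0,0,0]' 0.2 40
```

```text
t: 14.05
tool_pos: [0.5996, 0.2898, -0.0094]
ee_rot: [1.203, 2.901, 0.003]
force: [0.8, 0.3, 0.5]
gripper_width: 0.0555
gripper_force: 0.0
t: 14.47
tool_pos: [0.6004, 0.2901, -0.0084]
ee_rot: [1.204, 2.899, 0.005]
force: [-0.9, -1.2, 6.9]
gripper_width: 0.0272
gripper_force: 39.7
```

```bash
python3 -m creep '[0,0,4,0,0,0, 0,0,8,0,0,0, -3,-2,8,0,0,-7, -6,-5,8,0,0,-14, -9,-7,8,0,0,-21, -10.1,-11,8,0,0,-28, -10.1,-15,8,0,0,-35, -10.1,-19,8,0,0,-42, -10.1,-23,8,0,0,-45, -10.1,-27,8,0,0,-45, -10.1,-29.2,8,0,0,-45, -10.1,-29.2,8,0,0,-45, -10.1,-29.2,8,0,0,-45, -10.1,-29.2,8,0,0,-45]'; python3 - <<'E'
from h import *
s=state();print(s["tool_pos"],s["force"]); im=grab_frame("wrist");cv2.imwrite("pics/w8.png",im)
E
```

```text
t: 15.63
tool_pos: [0.4982, -0.0019, 0.0693]
ee_rot: [-2.222, -2.221, -0.002]
force: [-0.2, 0.9, -1.2]
gripper_width: 0.0273
gripper_force: 39.9
[ 0.49818399 -0.00185482  0.06931474] [-0.2303658   0.86581457 -1.23040556]
```

```bash
python3 -m creep '[0.2,0,-2,0,0,0, 0.2,0,-5,0,0,0, 0.2,0,-7,0,0,0, 0.2,0,-7.5,0,0,0, 0.2,0,-7.5,0,0,0, 0.2,0,-7.5,0,0,0]'
python3 -m creep '[0,0,0,0,0,0, 0,0,0,0,0,0, 0,0,0,0,0,0, 0,0,0,0,0,0, 0,0,4,0,0,0, 0,0,8,0,0,0, 0,0,12,0,0,0, 0,0,16,0,0,0, -4,3,16,0,0,0, -8,6,18,0,0,0, -12,8,18,0,0,0, -12,8,18,0,0,0,-12,8,18,0,0,0]' 0.65 40; python3 - <<'E'
from h import *
w=grab_frame("wrist");s=grab_frame("scene");cv2.imwrite("pics/w9.png",w);cv2.imwrite("pics/s9.png",s);np.save("w9T",calibration("wrist")["cam_to_world"])
o=np.zeros((560,800,3),np.uint8);o[:,:400]=cv2.resize(w[60:480,240:540],(400,560));o[:,400:]=cv2.resize(s[180:300,300:420],(400,400))[:560] if 0 else cv2.copyMakeBorder(cv2.resize(s[180:300,300:420],(400,400)),0,160,0,0,cv2.BORDER_CONSTANT)
cv2.imwrite("pics/c7.png",o);print(state()["tool_pos"])
E
```

```text
t: 16.18
tool_pos: [0.5004, -0.001, -0.0057]
ee_rot: [-2.219, -2.223, -0.002]
force: [0.1, -0.2, -0.4]
gripper_width: 0.0272
gripper_force: 41.2
t: 17.27
tool_pos: [0.3761, 0.0799, 0.1742]
ee_rot: [2.214, 2.225, -0.005]
force: [1.2, -0.3, -0.0]
gripper_width: 0.0556
gripper_force: 0.0
[0.38010068 0.07657887 0.17431559]
```

View pics/c7.png

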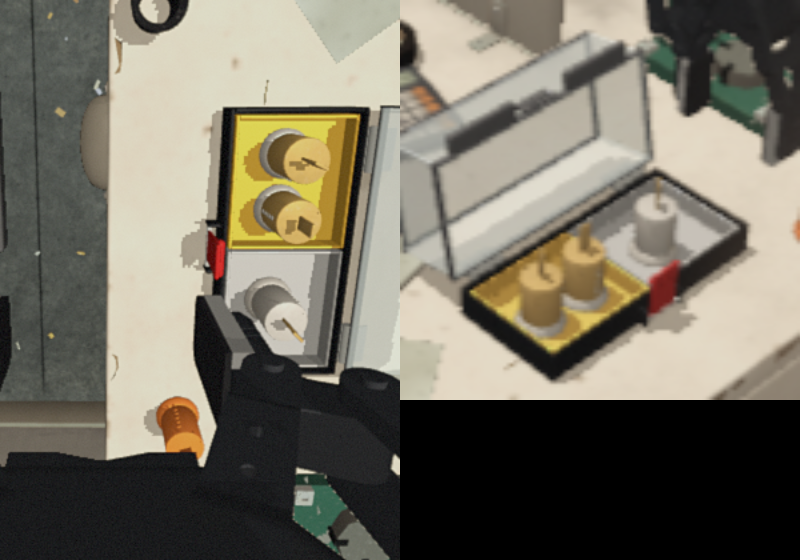

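All three stand upright in the right bins, and the lid is open with its lips at scene pixels about (324,216) and (358,197). Next I fit the lid angle.

```bash
python3 - <<'E'
from h import *
for yaw in(0,.015):
 c,s=np.cos(yaw),np.sin(yaw);Rz=np.array([[c,-s,0],[s,c,0],[0,0,1]])
 for th in(1.6,1.65,1.7,1.75,1.8):
  r=[]
  for y in(.053,-.053):
   p=Rz@[.048-(.107*np.cos(th)-.005*np.sin(th)),y,.025+.107*np.sin(th)+.005*np.cos(th)]+[.504,.0445,0]
   r+=[proj("scene",p),p.round(3)]
  print(yaw,th,*r)
E
```

```text
0 1.6 [327.8 216.2] [0.56  0.098 0.132] [362.3 197.5] [ 0.56  -0.008  0.132]
0 1.65 [326.2 215.4] [0.565 0.098 0.131] [360.7 196.7] [ 0.565 -0.008  0.131]
0 1.7 [324.6 214.6] [0.571 0.098 0.13 ] [359.  196.1] [ 0.571 -0.008  0.13 ]
0 1.75 [323. 214.] [0.576 0.098 0.129] [357.4 195.5] [ 0.576 -0.008  0.129]
0 1.8 [321.4 213.4] [0.581 0.098 0.128] [355.8 195.1] [ 0.581 -0.008  0.128]
0.015 1.6 [327.8 216.6] [0.559 0.098 0.132] [361.8 197.5] [ 0.561 -0.008  0.132]
0.015 1.65 [326.1 215.7] [0.565 0.098 0.131] [360.1 196.7] [ 0.566 -0.008  0.131]
0.015 1.7 [324.5 215. ] [0.57  0.098 0.13 ] [358.5 196.1] [ 0.572 -0.007  0.13 ]
0.015 1.75 [322.8 214.3] [0.575 0.099 0.129] [356.8 195.5] [ 0.577 -0.007  0.129]
0.015 1.8 [321.3 213.8] [0.58  0.099 0.128] [355.2 195.1] [ 0.582 -0.007  0.128]
```

Lid angle is about 1.7 rad. Plan: hook the shut fingertips behind the left lip and pull the lid over, then push the front top edge down from above.

```bash
python3 -m creep '[4,2,0,0,0,0, 8,2,0,0,0,0, 12,2,0,0,0,0, 16,2,0,0,0,0, 20,2,0,0,0,0, 21.2,2,0,0,0,0, 21.2,2,0,0,0,0, 21.2,2,0,0,0,0, 21.2,2,0,0,0,0, 21.2,2,0,0,0,0]' 0 40
```

```text
t: 18.2
tool_pos: [0.5911, 0.0968, 0.1739]
ee_rot: [2.222, 2.221, -0.001]
force: [0.4, -0.3, -0.2]
gripper_width: -0.0004
gripper_force: 0.0
```

```bash
python3 -m creep '[0,0,-3,0,0,0, 0,0,-6,0,0,0, 0,0,-8,0,0,0, 0,0,-8.7,0,0,0, 0,0,-8.7,0,0,0, 0,0,-8.7,0,0,0]'
python3 -m creep '[-0.4,0,0,0,0,0, -0.8,0,0,0,0,0, -1.2,0,0.1,0,0,0, -1.6,0,0.2,0,0,0, -2.0,0,0.2,0,0,0, -2.0,0,0.2,0,0,0]'
```

```text
t: 18.7
tool_pos: [0.5922, 0.0969, 0.0881]
ee_rot: [2.222, 2.219, 0.001]
force: [0.7, -0.3, -0.6]
gripper_width: -0.0001
gripper_force: 0.0
t: 19.2
tool_pos: [0.5718, 0.0971, 0.0897]
ee_rot: [2.222, 2.22, 0.001]
force: [0.3, -0.1, 0.0]
gripper_width: -0.0
gripper_force: 0.3
```

```bash
cat > lip.py <<'E'
from h import *
a=cv2.cvtColor(cv2.imread("pics/s9.png"),cv2.COLOR_BGR2GRAY);s=grab_frame("scene");cv2.imwrite("pics/sN.png",s);b=cv2.cvtColor(s,cv2.COLOR_BGR2GRAY)
t=a[188:212,346:372]
r=cv2.matchTemplate(b[170:260,320:430],t,cv2.TM_CCOEFF_NORMED);_,m,_,l=cv2.minMaxLoc(r);print("shift",l[0]+320-346,l[1]+170-188,round(m,2))
s=state();print(s["tool_pos"],s["force"],s["ft_torque"])
E
python3 lip.py
```

```text
shift 3 2 0.88
[0.57173365 0.09690598 0.08936918] [ 1.07864255 -0.02910596 -0.38438246] [ 0.07739192 -0.11708196 -0.00031579]
```

```bash
python3 -m creep '[-0.5,0,0,0,0,0, -0.9,0,0,0,0,0, -1.4,0,0,0,0,0, -1.9,0,0,0,0,0, -2.4,0,0,0,0,0, -2.9,0,0,0,0,0, -3.4,0,-0.1,0,0,0, -3.9,0,-0.2,0,0,0, -4.4,0,-0.3,0,0,0, -4.9,0,-0.45,0,0,0, -4.9,0,-0.45,0,0,0]'; python3 lip.py
python3 -m creep '[-0.5,0,-0.2,0,0,0, -1.0,0,-0.4,0,0,0, -1.5,0,-0.6,0,0,0, -2.0,0,-0.9,0,0,0, -2.5,0,-1.2,0,0,0, -2.9,0,-1.5,0,0,0, -2.9,0,-1.5,0,0,0]'; python3 lip.py
```

```text
t: 20.17
tool_pos: [0.5211, 0.0968, 0.0838]
ee_rot: [-2.221, -2.22, 0.004]
force: [0.5, 0.1, -0.3]
gripper_width: -0.0
gripper_force: 0.0
shift 19 13 0.66
[0.52162292 0.09693529 0.08398825] [-0.84926127 -0.34707855 -0.97849828] [ 0.02063855 -0.03930476  0.02022776]
t: 20.8
tool_pos: [0.4921, 0.0967, 0.0686]
ee_rot: [-2.221, -2.22, 0.004]
force: [-0.0, -0.0, -0.7]
gripper_width: 0.0003
gripper_force: 0.0
shift 8 22 0.45
[0.49265089 0.09674709 0.06886193] [ 0.59427566 -0.38968308 -0.02656182] [0.03463226 0.01421325 0.002664  ]
```

```bash
python3 - <<'E'
from h import *
P=lambda th,y:np.array([.552-(.107*np.cos(th)-.005*np.sin(th)),.0445+y,.025+.107*np.sin(th)+.005*np.cos(th)])
b=proj("scene",P(1.7,-.053))
for th in(1.3,1.1,1.0,.9,.8,.7): print(th,proj("scene",P(th,-.053))-b,proj("scene",P(th,-.053)),P(th,0).round(3))
im=cv2.imread("pics/sN.png");g=cv2.cvtColor(im,cv2.COLOR_BGR2GRAY);a=cv2.cvtColor(cv2.imread("pics/s9.png"),cv2.COLOR_BGR2GRAY)
# dark-lip pixel map
for v in range(190,246,3): print(v,''.join('#' if x<80 else ('+' if x<120 else '.') for x in g[v,345:425]))
E
```

```text
1.3 [13.4  8.2] [372.4 204.3] [0.528 0.044 0.129]
1.1 [19.9 14.5] [378.9 210.6] [0.508 0.044 0.123]
1.0 [22.9 18.1] [381.9 214.2] [0.498 0.044 0.118]
0.9 [25.7 22. ] [384.7 218.1] [0.489 0.044 0.112]
0.8 [28.3 26.1] [387.3 222.2] [0.481 0.044 0.105]
0.7 [30.6 30.3] [389.6 226.4] [0.473 0.044 0.098]
190 ########################+.......####################+++++.......................
193 ########################........+################+####++++++++++++..............
196 ######################...##++++++++++++#####+++++++++++++++++++++++.............
199 #####################+....########++++.....++++++##++##+++++++++#+++#+++++......
202 ######################..........+............+++++######+++++++#####+++++.+++++.
205 #######################...++..................+++++################+++++++++++++
208 #######################+........................##++++++++++++++++++++++++++++++
211 ######################+...........................####+++++++++++.++++++++++####
214 #################+######+...........................#######++........++######...
217 ################.+#############....................++.....######+++######.......
220 ##############..+#############...............+++#..............#####............
223 ##############++##########.............++++#....................................
226 #####################+............++++##........................................
229 +###############+.....++++.....####.............................................
232 +#++########+....++++++++##+++#####.............................................
235 ++++#######......+++########++++++++###+........................................
238 +++++######+..++#######++++++..++++++++++###+...................................
241 ++++##############++++++++......+.....+++++++++##+..........................+...
244 ...++########+++++++++...++.............+++++++++++###+.....................++++
```

```bash
python3 -m creep '[0,0,3,0,0,0, 0,0,6,0,0,0, 1,-2,6,0,0,0, 3,-5,6,0,0,0, 3.8,-5.2,6,0,0,0, 3.8,-5.2,6,0,0,0, 3.8,-5.2,6,0,0,0, 3.8,-5.2,4,0,0,0, 3.8,-5.2,3,0,0,0, 3.5,-5.2,2.5,0,0,0, 3.5,-5.2,2.5,0,0,0]'
```

```text
t: 21.77
tool_pos: [0.5271, 0.0457, 0.0944]
ee_rot: [-2.219, -2.221, 0.004]
force: [-1.2, -0.3, 1.8]
gripper_width: 0.0002
gripper_force: 0.8
```

```bash
python3 -m creep '[-0.5,0,-0.1,0,0,0, -0.9,0,-0.3,0,0,0, -1.4,0,-0.5,0,0,0, -1.8,0,-0.7,0,0,0, -2.3,0,-0.95,0,0,0, -2.8,0,-1.2,0,0,0, -3.2,0,-1.5,0,0,0, -3.6,0,-1.8,0,0,0, -4.0,0,-2.1,0,0,0, -4.4,0,-2.4,0,0,0, -4.8,0,-2.7,0,0,0, -5.3,0,-3.2,0,0,0, -5.3,0,-3.2,0,0,0]'
```

```text
t: 22.85
tool_pos: [0.4738, 0.0448, 0.0612]
ee_rot: [-2.221, -2.22, 0.004]
force: [-0.7, 0.4, -1.0]
gripper_width: 0.0002
gripper_force: 0.0
```

```bash
python3 -m creep '[-0.3,0,-0.4,0,0,0, -0.6,0,-0.8,0,0,0, -0.7,0,-1.1,0,0,0, -0.7,0,-1.1,0,0,0]'
```

```text
t: 23.18
tool_pos: [0.4681, 0.0448, 0.0511]
ee_rot: [-2.222, -2.22, 0.002]
force: [-1.4, -0.2, 2.3]
gripper_width: 0.0001
gripper_force: 1.4
```

```bash
for i in 1; do python3 -m creep '[-0.1,0,-0.2,0,0,0, -0.1,0,-0.4,0,0,0, -0.1,0,-0.4,0,0,0]'; done
```

```text
t: 23.43
tool_pos: [0.4681, 0.0447, 0.0468]
ee_rot: [-2.223, -2.22, -0.0]
force: [-0.1, 0.5, 0.2]
gripper_width: -0.0001
gripper_force: 0.0
```

```bash
python3 -m creep '[0,0,-0.2,0,0,0, 0,0,-0.4,0,0,0, 0,0,-0.4,0,0,0]'
```

```text
t: 23.68
tool_pos: [0.4687, 0.0448, 0.0455]
ee_rot: [2.222, 2.218, -0.001]
force: [-5.5, -1.5, 18.9]
gripper_width: 0.0
gripper_force: 9.1
```

```bash
python3 -m creep '[0,0,-0.1,0,0,0, 0,0,-0.2,0,0,0, 0,0,-0.2,0,0,0]'
```

```text
t: 23.93
tool_pos: [0.4688, 0.0448, 0.0452]
ee_rot: [2.221, 2.218, -0.003]
force: [-9.5, -4.1, 31.8]
gripper_width: -0.0002
gripper_force: 15.9
```

```bash
python3 -m creep '[0,0,2,0,0,0, 0,0,5,0,0,0, 0,0,9,0,0,0, 0,0,13,0,0,0, -3,-3,16,0,0,0, -6,-6,18,0,0,0, -8,-10,18,0,0,0, -8,-14,18,0,0,0, -8,-18,18,0,0,0, -8,-18,18,0,0,0, -8,-18,18,0,0,0]'; python3 - <<'E'
from h import *
im=grab_frame("scene");cv2.imwrite("pics/s10.png",im);g=cv2.cvtColor(im,cv2.COLOR_BGR2GRAY)
E=lambda th,y,f,u:proj("scene",[.552-(f*np.cos(th)-u*np.sin(th)),.0445+y,.025+f*np.sin(th)+u*np.cos(th)])
for th in(0,.1):
  print(th,"edge",E(th,.097,.093,.057),E(th,-.097,.093,.057),"lipL",E(th,.053,.107,.005),"lipends",E(th,.083,.107,.005),E(th,.023,.107,.005))
for v in range(220,300,2): print(v,''.join('#' if x<70 else ('+' if x<120 else '.') for x in g[v,300:415]))
h=cv2.cvtColor(im,cv2.COLOR_BGR2HSV);r=cv2.inRange(h[230:300,340:410],(0,150,80),(6,255,255))|cv2.inRange(h[230:300,340:410],(172,150,80),(180,255,255));y,x=np.where(r);print("red",x.min()+340,x.max()+340,y.min()+230,y.max()+230,len(x))
g9=cv2.imread("pics/s9.png");h=cv2.cvtColor(g9,cv2.COLOR_BGR2HSV);r=cv2.inRange(h[230:300,340:410],(0,150,80),(6,255,255));y,x=np.where(r);print("red before",x.min()+340,x.max()+340,y.min()+230,y.max()+230,len(x))
E
```

```text
t: 24.85
tool_pos: [0.3873, -0.1404, 0.2211]
ee_rot: [2.233, 2.208, -0.001]
force: [-0.4, 1.5, -0.5]
gripper_width: -0.0003
gripper_force: 0.0
0 edge [345.  265.6] [407.1 226.7] lipL [363.9 277.5] lipends [354. 284.] [373.6 271.1]
0.1 edge [343.  260.9] [405.3 222.4] lipL [363.8 273.6] lipends [353.8 280.1] [373.5 267.2]
220 ........+++++++######.......................................................................................####+..
222 ...++++++#######++.................................................................................................
224 ++++######++.......................................................................................................
226 ####++...............................................+.............................................................
228 +.......................................................................................................+++........
230 ......................................................................................................++...........
232 .......................+..+..........................
[... 3375 characters left out ...]
............................................++.
290 ........................................+###########...............................................................
292 ...........................................+#####..................................................................
294 .....................................................................................................+++...........
296 ...................................................................................................+++.............
298 ...............................................................................................+++.................
red 374 383 259 273 91
red before 375 382 258 273 83
```

```bash
python3 -c "
from workcell import *
print(hand_in())"
```

```text
the job is handed in; nothing more can be done
None
```

I put both brass cylinders upright in the yellow bin and the silver one upright in the grey bin, closed the lid (its edge lines up with the shut position and the catch is back at rest), and handed in at about 25 s; I didn't re-check the cylinders or the bystanders by eye after closing.

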